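# Load a flanged cartridge into the sloping station and bolt it in

### The arm

A 6-joint arm with a two-finger parallel gripper is mounted at the origin on the work surface. World frame = base frame: x ahead of the robot, y to its left, z up, the work surface at z = 0. Lengths are in m, angles in degrees, forces in N, time in s.
With the tool pointing down it reaches from about 0.35 to 0.875 m from the base axis. Payload 4.2 kg.
Tool frame: the origin (TCP) lies midway between the tips of the shut fingers; the grasp point (between the pads) lies 19 mm behind it; z points along the fingers, y is the line along which they close (so a half turn about z gives the same grasp; the last joint's range is limited). The gripper opens to 87 mm and grips with 3 to 60 N. Pads are 19 mm wide; open, the fingers measure 117 mm over their backs; the gripper's body (75 mm by 190 mm) begins 51 mm behind the grasp point.
Start: joints at [-53.881, 22.042, 0.453, 0, -68.411, -14.817], TCP at [0.227, -0.582, 0.223] pointing down, gripper open.
Joint ranges: [-179.83, 179.83], [-69.29, 118.12], [-61.27, 80.66], [-181.25, 117.63], [-171.15, -9.14], [-177.46, 177.46]. Speed limits (degrees/s): [159.86, 159.86, 180, 180, 180, 180].

### API

Orientations are given as a 3x3 rotation matrix whose columns are the frame's x, y, z axes.
In Python, from station import r, cams gives the robot as it stands.
- The arm moves only by the tool play_rows, never from a script. Its argument "commands" is text: rows parted by semicolons, each of 6 numbers parted by spaces: the shift along the world's x, y, z normalised to -1 to 1, where 1 is 30 mm, then the turn, a rotation vector about the world's x, y, z normalised to -1 to 1, where 1 is 0.15 rad. A call has 1 to 20 rows; each row shifts and turns the commanded pose from where the row before left it; what a row does not reach is not made up. A row lasts 1/10 s, in which the tool goes at most 50 mm and 8.59 degrees, less where a joint would pass 70% of its speed; a pose out of reach is approached as far as the arm can. A call with a number of a shift or a turn outside -1 to 1 is refused whole. A call with a gripper value outside its range is refused whole. "grip" is the finger opening in mm, from 0 to 87, set as the call begins (left out, the last holds). The fingers move at their own pace and stop on an object; the grip force is fixed at half the most. Time passes only in rows, so rows that do not move let the fingers close. It gives the time, the measured TCP pose, the force, the opening and the grip force at its end, in the units of the state.
- r.sense(): the state, without advancing time (a new reading comes with each control period).
- cams.capture(name): name is "side" or "top"; returns (picture, depth): 400x640x3 uint8, blue, green, red; 400x640 float32, m along the optical axis (not along the pixel's ray), 0 where there is no reading.
- cams.camera_info(name): a dict with "mtx" (3x3 intrinsics, pixels), "R" (3x3) and "t" (3): a world point X has camera coordinates R X + t. Camera axes: x right, y down, z forward; pixel columns grow to the right and rows downward; lengths in m; the calibration is good to about 2 mm. A picture is of the moment at which its call begins. camera_info takes no time and is no camera call.
- r.finish_job(): hands the job in; it is judged then, once.
The state is a dict: "time_s": time; "joints": joint angles; "joint_velocities": joint speeds; "effort": joint torques, N m; "tcp_pos": TCP position; "ee_rot": TCP orientation; "wrist_force": force on the tool from outside, world axes, zero at the start; "moment": the same for the moment, N m; "gripper_width": opening from 0.0 (shut) to 1.0 (fully open); "gripper_force": force on a finger pad.
Only numpy, scipy, OpenCV 4.12 (cv2) and the standard library are available. Lean on these libraries where they do the work, as an engineer would, in place of code of your own. Each camera call takes 0.05 s, during which the arm holds its last target. There are 200 camera calls.

### The job

Take the flanged cartridge out of the rack and slide it sideways, fully home, into the slotted front plate of the sloping station so that its flange sits behind the plate, without forcing it. Then push the three-click bolt from fully out to its middle click, so that it crosses the slot mouth, and let go. Leave the other things standing as they are.

Things in the scene. Friction and masses are not known exactly. Their poses are not given: they have to be found in the camera images.
- cartridge_mid (a point): Drying cartridge, centre half-way up; the only one in the rack with a wide flange. z axis runs from barrel to neck; round, 151 mm long: barrel dia 30 mm from z=-75.5 to -5.5 mm, neck dia 26 mm (grip this) from there to +75.5. 160 g. Flange: a steel clamp collar dia 52 mm, 6 mm thick, its underside set tight anywhere from z=-10.5 to -0.5 mm: find it by touch. Upright in any of the three pockets.
- rack: White rack block, fixed, 235 x 85 x 50 mm, three pockets (33 mm wide, 40 mm deep, floor 10 mm above the bench) in a row along its x axis at -80, 0 and +80 mm. Origin at the centre of its underside. The pockets hold the cartridge, a plain tube and a stoppered tube, shuffled.
- seat (a point): Sloping station (fixed), 125 mm up: where the centre of the flange's underside lies when home (cartridge_mid is then 0 to 13 mm up its z). Axes: z normal to the plate, leaning 30 deg from vertical towards the robot; x up the slope, away from the robot; y level, the way the cartridge slides in. Ledge, top face z=0, carries the flange; its 33 mm slot, closed at y=15 mm, takes the barrel.
- plate (a point): Centre of the front plate's mouth, on its underside, at (0,-30,8) mm in the seat's axes; same axes. The steel front plate is 6 mm thick, z=8 to 14 of the seat, so the gap for the 6 mm flange is only 8 mm high, with no lead-in: let the flange touch the ledge and slide it along. Its slot for the neck is 33 mm wide, from the mouth to seat y=17. Walls in the gap at x=+/-29.5 mm.
- porch (a point): Middle of the open porch of the ledge, outside the mouth, at (0,-70,0) mm in the seat's axes; same axes. The porch is level with the ledge and runs from seat y=-30 to -85 mm; its slot flares to 41 mm wide at the outer end, so the flange can rest on it and slide in. Free space below for the barrel.
- guide (a point): Centre of the top of the bolt's guide block on the front plate, at (-34.5,-21,33) mm in the seat's axes; same axes. The block is 22 x 26 x 19 mm. Nothing else on the station stands higher along seat z.
- knob (a point): Centre of the bolt's black knob, dia 28 mm and 20 mm long along the rod, at the lower, robot-side end of a 10 mm rod. Moves with the bolt along seat x; same axes as the seat. At the middle click it is at (-98,-21,24) mm in the seat's axes, fully out at x=-126. The space on its robot side is free.
- bolt (a joint): Slide of the bolt in m along seat x; positive = pushed in, up the slope. Three clicks: -0.028 fully out (start; mouth free), 0 middle (rod tip at seat x=+8 mm, across the mouth behind the neck), +0.028 fully in. About 9 N is needed to leave a click; 16 mm or more from it a spring of up to 7 N draws the bolt on into the next.
- tube: Plain grey tube, 30 mm diameter, 120 mm long, no flange, standing in the rack; leave alone. Origin at its foot.
- stopper: Stoppered tube, 30 mm diameter, 97 mm long, cap 34 mm wide, standing in the rack; leave alone. Origin at its foot.
- beaker: Glass beaker, 70 mm wide, 85 mm high; leave alone. Origin at its underside.
- amber: Amber bottle, 76 mm wide, 150 mm high; leave alone. Origin at its underside.
- jar: White jar, 72 mm wide, 90 mm high; leave alone. Origin at its underside.
- reagent: White bottle with red cap, 68 mm wide, 130 mm high; leave alone. Origin at its underside.
There are look-alikes about, which are no part of the job. What is shaped like the part that bears cartridge_mid but green, pink or purple is not meant.

How it is judged:
By the outcome, as a careful person would: the job done as asked, in the order asked, and still so for the second after the job is handed in, with the robot touching nothing.
It also fails if it takes over 56 s, if anything falls off the work surface, if the arm or the gripper's body presses on something with over 40 N, if the wrist force passes 120 N, or if a joint passes its speed limit or range.

## Working session

There is one attempt and no reset: what is moved stays moved. The work goes in short steps, Python scripts to look and compute and a tool call to move; the robot and the scene stay as the last step left them, time stands still between calls to the robot, and variables do not carry over. Pictures are saved under pics/ and viewed, at most 10 in all, crops included, and the job is handed in when it is done.

Besides the shell and the picture viewer there is one more tool, called after ">>>" by a JSON object that holds its "method" and its "body", one argument or row to a line. play_rows: Moves the arm, as the interface text tells. Scaled input: -1 to 1 covers 30 mm each way for a shift and 0.15 rad each way for a turn. Its arguments: {"type":"object","properties":{"commands":{"type":"string"},"grip":{"type":"number"}},"required":["commands"]}

```bash
mkdir -p pics; ls; python3 - <<'E'
from station import r,cams
import cv2,numpy as np
for n in("side","top"):
    p,d=cams.capture(n); cv2.imwrite(f"pics/{n}0.png",p); np.save(f"{n}0.npy",d)
    i=cams.camera_info(n); print(n,-np.array(i["R"]).T@i["t"], np.array(i["mtx"])[0,0])
s=r.sense(); print(s["time_s"],s["tcp_pos"],s["ee_rot"],s["wrist_force"])
E
```

```text
pics
side [0.14893911 0.50128252 0.87011755] 412.80987930234926
top [0.31836018 0.01957439 1.5143592 ] 486.82834138619955
0.1 [ 0.226877   -0.58179034  0.22156753] [[-9.31752102e-01 -3.63094178e-01 -7.98572410e-04]
 [-3.63095045e-01  9.31750366e-01  1.80128578e-03]
 [ 9.00337552e-05  1.96830950e-03 -9.99998059e-01]] [ 0.12141235 -0.32562837 -0.42577781]
```

View pics/side0.png

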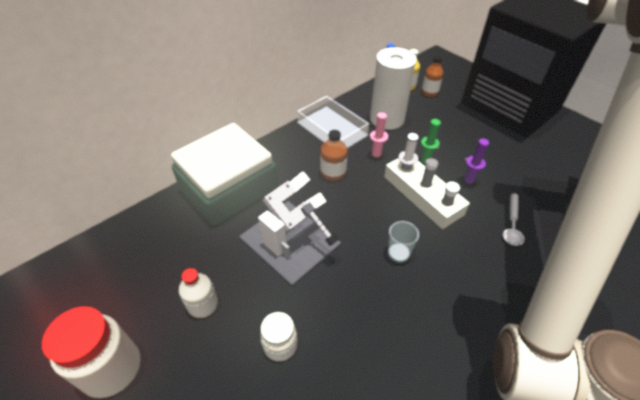

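View pics/top0.png

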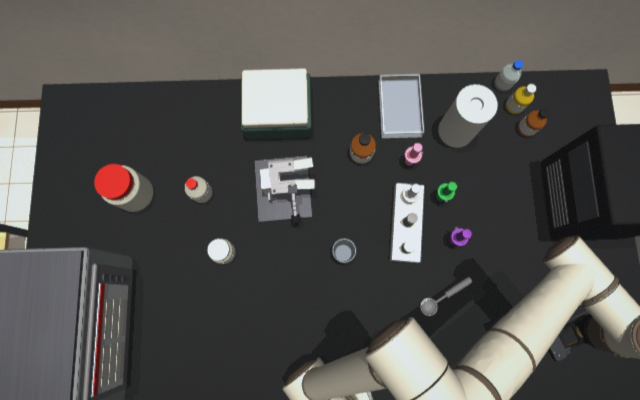

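```bash
cat > h.py <<'E'
import numpy as np
from station import r,cams
def cloud(n,d):
    i=cams.camera_info(n);K=np.array(i["mtx"]);R=np.array(i["R"]);t=np.array(i["t"])
    v,u=np.mgrid[0:400,0:640]
    c=np.stack([(u-K[0,2])/K[0,0]*d,(v-K[1,2])/K[1,1]*d,d],-1)
    return (c-t)@R
def proj(n,X):
    i=cams.camera_info(n);K=np.array(i["mtx"]);c=np.array(X)@np.array(i["R"]).T+np.array(i["t"])
    return (c[...,:2]/c[...,2:])*[K[0,0],K[1,1]]+K[:2,2]
E
python3 - <<'E'
from h import *
import cv2
a=cv2.imread("pics/top0.png");b=cv2.imread("pics/side0.png")
A=cv2.resize(a[140:280,240:440],None,fx=4,fy=4,interpolation=cv2.INTER_CUBIC)
B=cv2.resize(b[120:290,235:475],None,fx=3.33,fy=3.33,interpolation=cv2.INTER_CUBIC)
cv2.imwrite("pics/tc.png",A);cv2.imwrite("pics/sc.png",B)
T=cloud("top",np.load("top0.npy"));S=cloud("side",np.load("side0.npy"))
np.set_printoptions(precision=4,suppress=True)
# rack: top face z~.05
for n,C,(v0,v1,u0,u1) in(("top",T,(175,270,385,430)),("side",S,(150,230,375,475))):
    c=C[v0:v1,u0:u1].reshape(-1,3)
    m=abs(c[:,2]-.05)<.004; q=c[m]; print(n,m.sum(),cv2.minAreaRect((q[:,:2]*1000).astype(np.float32)))
    # high points
    for lo,hi in((.07,.115),(.115,.14),(.145,.2)):
        q=c[(c[:,2]>lo)&(c[:,2]<hi)]; print(lo,len(q),np.median(q,0) if len(q) else '',q.min(0) if len(q) else '',q.max(0) if len(q) else '')
# station: plate normal leaning 30deg
for n,C,(v0,v1,u0,u1) in(("top",T,(150,225,250,320)),("side",S,(165,260,250,345))):
    c=C[v0:v1,u0:u1].reshape(-1,3); q=c[c[:,2]>.03]; print(n,len(q),q.min(0),q.max(0))
E
```

```text
top 1258 ((536.6278686523438, -235.05996704101562), (86.28101348876953, 235.99327087402344), 83.20785522460938)
0.07 322 [ 0.5908 -0.2311  0.0907] [ 0.4406 -0.2698  0.0703] [ 0.6465 -0.2081  0.1146]
0.115 113 [ 0.5384 -0.2347  0.1296] [ 0.5213 -0.2505  0.1195] [ 0.6241 -0.2205  0.1395]
0.145 77 [ 0.614  -0.2436  0.1604] [ 0.6029 -0.2583  0.1466] [ 0.6288 -0.2307  0.1657]
side 1503 ((528.6407470703125, -285.67474365234375), (189.6024932861328, 236.76377868652344), 83.600341796875)
0.07 801 [ 0.4875 -0.2256  0.0865] [ 0.4367 -0.39    0.0701] [ 0.6437 -0.0192  0.115 ]
0.115 140 [ 0.5338 -0.2321  0.1287] [ 0.5187 -0.2514  0.1154] [ 0.6163 -0.2197  0.1343]
0.145 0   
top 1470 [0.3184 0.0196 0.0306] [0.7213 0.2047 1.5144]
side 3385 [ 0.1489 -0.1153  0.0301] [0.8364 0.5013 0.8701]
```

View pics/tc.png

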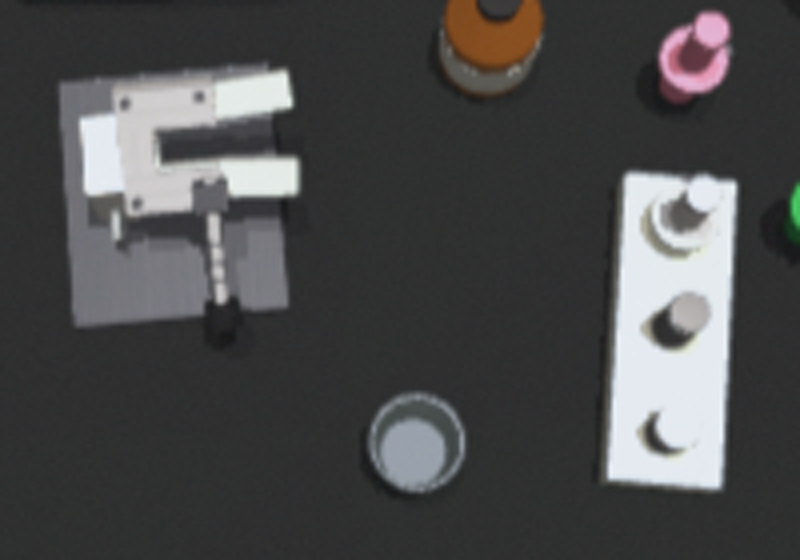

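View pics/sc.png

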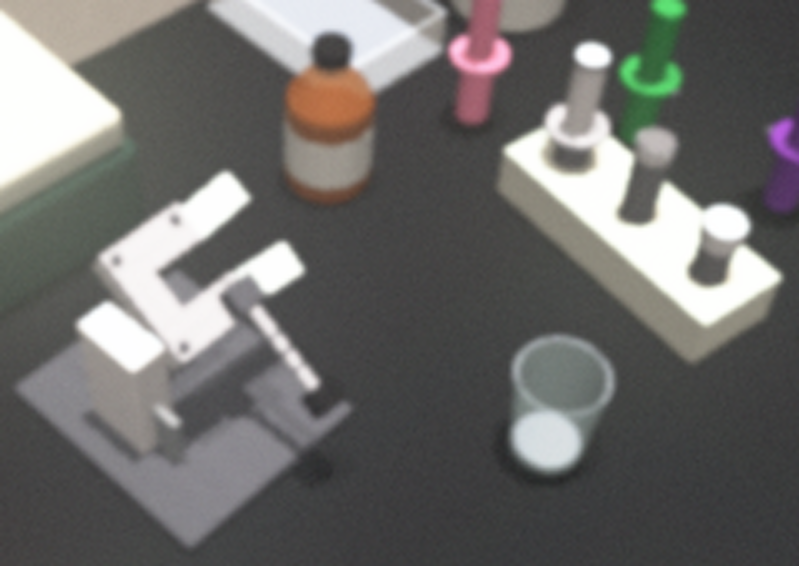

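```bash
cat >> h.py <<'E'
def seatR(yaw):
    c,s=np.cos(yaw),np.sin(yaw);k=np.sqrt(3)/2
    return np.array([[c,-s,0],[s,c,0],[0,0,1]])@np.array([[k,0,-.5],[0,1,0],[.5,0,k]])
E
python3 - <<'E'
from h import *
from scipy.optimize import least_squares
import cv2
np.set_printoptions(precision=4,suppress=True)
M=np.array([[20.5,-85,0],[-20.5,-85,0],[16.5,17,14],[-16.5,17,14],[-34.5,-21,33],[-126,-21,24]])/1000
pt=np.array([[292,107],[299,157],[157,131],[157,165],[210,188],[222,320]])/4+[240,140]
ps=np.array([[250,193],[285,241],[157,272],[184,300],[243,291],[323,398]])/3.33+[235,120]
def f(p):
    X=M@seatR(p[2]).T+[p[0],p[1],.125]
    return np.concatenate([proj("top",X)-pt,proj("side",X)-ps])
s=least_squares(lambda p:f(p).ravel(),[.65,.11,.06],loss='soft_l1');print(s.x);print(f(s.x).reshape(2,6,2))
T=cloud("top",np.load("top0.npy"));S=cloud("side",np.load("side0.npy"))
p0=np.array([s.x[0],s.x[1],.125]);R=seatR(s.x[2])
for n,C in(("top",T),("side",S)):
    q=((C-p0)@R*1000).reshape(-1,3)
    m=(abs(q[:,0])<45)&(q[:,1]>-30)&(q[:,1]<30)&(abs(q[:,2]-14)<9); w=q[m]
    co=np.linalg.lstsq(np.c_[w[:,:2],np.ones(m.sum())],w[:,2],rcond=None)[0]; print(n,"plate",m.sum(),co,np.median(w[:,2]),w[:,:2].min(0),w[:,:2].max(0))
    m=(abs(q[:,0])<45)&(q[:,1]>-95)&(q[:,1]<-40)&(abs(q[:,2])<9); w=q[m]
    print(n,"porch",m.sum(),np.median(w[:,2]),w[:,:2].min(0),w[:,:2].max(0),"slot centre",np.mean([w[w[:,0]>0,0].min(),w[w[:,0]<0,0].max()]))
    k=q[(abs(q[:,0]+126)<25)&(abs(q[:,1]+21)<25)&(abs(q[:,2]-24)<25)];print(n,"knob",len(k),k.min(0),k.max(0),k.mean(0))
    # rack things
    c=C.reshape(-1,3)
    m=(abs(c[:,2]-.05)<.003)&(abs(c[:,0]-.5366)<.14)&(abs(c[:,1]+.235)<.06);w=c[m,:2]*1000
    print("rack",cv2.minAreaRect(w.astype(np.float32)), w.mean(0))
    b=(np.linalg.norm(c[:,:2]-[.614,-.244],axis=1)<.03)
    for lo,hi in((.154,.167),(.1,.145),(.075,.095)):
        w=c[b&(c[:,2]>lo)&(c[:,2]<hi)]
        if len(w): print(lo,len(w),w.mean(0),w.min(0),w.max(0))
    for nm,g in(("amber",(.68,-.13)),):
        w=c[(np.linalg.norm(c[:,:2]-g,axis=1)<.09)&(c[:,2]>.05)]
        if len(w): print(nm,w.mean(0),w.min(0),w.max(0))
E
```

```text
[0.6723 0.1294 0.047 ]
[[[ 0.3682  0.3482]
  [-0.3568  1.2335]
  [-0.751  -0.503 ]
  [ 0.3285  1.8565]
  [ 0.4102  2.936 ]
  [ 0.1569 -1.7024]]

 [[ 0.0851  0.8119]
  [-0.4081 -0.3961]
  [-0.8183 -1.6297]
  [-0.3766  1.2786]
  [ 1.1755 -0.8929]
  [-0.5176 -0.7562]]]
top plate 361 [ 0.0003 -0.0069 14.2881] 14.248326643546651 [-43.9334 -26.5629] [44.8918 29.755 ]
top porch 244 -0.5114485073646229 [-44.5439 -82.1396] [ 44.9973 -40.0499] slot centre 2.0446932435810954
top knob 86 [-134.5008  -33.7966   15.8472] [-101.3066   -6.8559   45.0509] [-120.6665  -20.3877   31.3467]
rack ((536.6231689453125, -234.95782470703125), (85.98213958740234, 235.94737243652344), 83.04536437988281) [ 524.2691 -231.3702]
0.154 69 [ 0.6154 -0.2444  0.1606] [ 0.6029 -0.2583  0.1554] [ 0.6288 -0.2315  0.1657]
0.1 35 [ 0.6095 -0.2378  0.1222] [ 0.6033 -0.2505  0.1011] [ 0.6241 -0.2316  0.1444]
0.075 143 [ 0.6115 -0.2407  0.0856] [ 0.5897 -0.2698  0.0785] [ 0.6429 -0.2196  0.0923]
amber [ 0.7468 -0.1111  0.1031] [ 0.6396 -0.2155  0.0507] [ 0.7697 -0.0756  0.1565]
side plate 553 [-0.0046 -0.0027 15.3907] 15.23970317082202 [-44.8239 -28.8806] [44.8131 29.9328]
side porch 305 0.536321821934208 [-44.9464 -84.2578] [ 44.8902 -40.4141] slot centre -0.6415216406798816
side knob 132 [-136.5382  -33.5045   14.4397] [-101.6245   -6.7183   41.8747] [-122.5342  -16.992    33.1954]
rack ((534.0593872070312, -235.96383666992188), (88.76537322998047, 236.27113342285156), 82.76825714111328) [ 521.8188 -225.8049]
0.154 66 [ 0.6127 -0.2431  0.1604] [ 0.5998 -0.259   0.1546] [ 0.6266 -0.2308  0.1652]
0.1 124 [ 0.6089 -0.2375  0.1224] [ 0.6005 -0.2515  0.1   ] [ 0.6244 -0.2305  0.1446]
0.075 157 [ 0.6103 -0.2388  0.0861] [ 0.5887 -0.2707  0.0792] [ 0.6437 -0.2185  0.0946]
amber [ 0.7437 -0.1024  0.0984] [ 0.6312 -0.213   0.0502] [ 0.7678 -0.0736  0.1553]
```

>>> {"method": "play_rows", "body": {
  "commands": "0.3 0.3 0 0 0 -0.1;0.6 0.5 0 0 0 -0.16;0.9 0.8 0 0 0 -0.16;0.9 0.8 0 0 0 -0.16;0.9 0.8 0 0 0 -0.16;0.9 0.8 0 0 0 -0.16;0.9 0.8 0 0 0 -0.16;0.9 0.8 0 0 0 -0.16;0.9 0.8 0 0 0 -0.16;0.9 0.8 0 0 0 -0.16;0.9 0.8 0 0 0 -0.16;0.9 0.8 0 0 0 -0.16;0.9 0.8 0 0 0 -0.16;0.9 0.8 0 0 0 -0.15;0.9 0.8 0 0 0 0;0.3 0.87 0 0 0 0;0 0 0 0 0 0;0 0 0 0 0 0",
  "grip": 65
}}

```text
time_s: 1.9
tcp_pos: [0.6139, -0.2196, 0.2219]
ee_rot: [[-0.999, -0.047, -0.001], [-0.047, 0.999, 0.0], [0.001, 0.0, -1.0]]
wrist_force: [-0.4, -0.1, -0.3]
gripper_width: 0.745
gripper_force: 0.0
```

>>> {"method": "play_rows", "body": {
  "commands": "0 -0.5 0 0 0 0;0 -0.31 0 0 0 0;0 0 -0.4 0 0 0;0 0 -0.8 0 0 0;0 0 -0.8 0 0 0;0 0 -0.7 0 0 0;0 0 -0.5 0 0 0;0 0 0 0 0 0;0 0 0 0 0 0"
}}

```text
time_s: 2.8
tcp_pos: [0.6137, -0.2451, 0.1262]
ee_rot: [[-0.999, -0.046, -0.001], [-0.046, 0.999, -0.0], [0.001, -0.0, -1.0]]
wrist_force: [-0.5, -0.4, 0.4]
gripper_width: 0.744
gripper_force: 0.0
```

>>> {"method": "play_rows", "body": {
  "commands": "0 0 0 0 0 0;0 0 0 0 0 0;0 0 0 0 0 0;0 0 0 0 0 0;0 0 0 0 0 0;0 0 0 0 0 0;0 0 0 0 0 0;0 0 0 0 0 0",
  "grip": 0
}}

```text
time_s: 3.6
tcp_pos: [0.6141, -0.2444, 0.1267]
ee_rot: [[-0.999, -0.046, 0.0], [-0.046, 0.999, -0.0], [-0.0, -0.0, -1.0]]
wrist_force: [-0.5, 0.1, 0.7]
gripper_width: 0.292
gripper_force: 30.0
```

>>> {"method": "play_rows", "body": {
  "commands": "0 0 0.3 0 0 0;0 0 0.6 0 0 0;0 0 0.8 0 0 0;0 0 0.9 0 0 0;0 0 0.9 0 0 0;0 0.3 0.6 0 0 0;0 0.6 0.24 0 0 0;0 0.9 0 0 0 0;0 1 0 0 0 0;0 1 0 0 0 0;0 1 0 0 0 0;0 1 0 0 0 0;0 1 0 0.033 -0.7 0;0 1 0 0.033 -0.7 0;0 1 0 0.033 -0.7 0;0 0.7 -0.3 0.033 -0.7 0;0 0.4 -0.3 0.033 -0.7 0;0 0.07 -0.2 0 0 0;0 0 0 0 0 0;0 0 0 0 0 0"
}}

```text
time_s: 5.6
tcp_pos: [0.6163, 0.0536, 0.2353]
ee_rot: [[-0.866, -0.045, 0.498], [-0.039, 0.999, 0.022], [-0.499, -0.001, -0.867]]
wrist_force: [0.6, 0.2, -1.2]
gripper_width: 0.291
gripper_force: 30.0
```

```bash
cat >> h.py <<'E'
P0=np.array([.672,.1294,.125]);RS=seatR(.047)
def st():
    s=r.sense();p=np.array(s["tcp_pos"]);R=np.array(s["ee_rot"])
    print(s["time_s"],"tcp",p.round(4),"seat",((p-P0)@RS*1000).round(1),"toolz",(R[:,2]@RS).round(3),"tooly",(R[:,1]@RS).round(3),"F seat",(np.array(s["wrist_force"])@RS).round(2),s["gripper_force"])
def mv(d): # seat mm -> normalised world shift
    print((RS@np.array(d)/30).round(3))
E
python3 - <<'E'
from h import *
import cv2
st()
P=[cams.capture(n)[0] for n in("side","top")]
st()
for d in((1,0,0),(0,10,0),(0,0,-10)): mv(d)
q=cv2.resize(P[0][150:250,240:360],None,fx=4,fy=4,interpolation=cv2.INTER_CUBIC)
w=cv2.resize(P[1][140:240,240:340],None,fx=4,fy=4,interpolation=cv2.INTER_CUBIC)[:, :]
w=cv2.resize(w,(400,400));cv2.imwrite("pics/p1.png",np.hstack([q[:,:400],w]))
E
```

```text
5.6 tcp [0.6163 0.0536 0.2353] seat [  3.9 -73.1 125.1] toolz [-0.001 -0.002 -1.   ] tooly [ 0.002  1.    -0.002] F seat [-0.09  0.14 -1.3 ] 29.99988072551787
5.7 tcp [0.6168 0.0534 0.2358] seat [  4.6 -73.3 125.3] toolz [-0.    -0.002 -1.   ] tooly [ 0.003  1.    -0.002] F seat [-0.59  0.51 -1.34] 29.99996862374246
[0.029 0.001 0.017]
[-0.016  0.333  0.   ]
[ 0.166  0.008 -0.289]
```

View pics/p1.png

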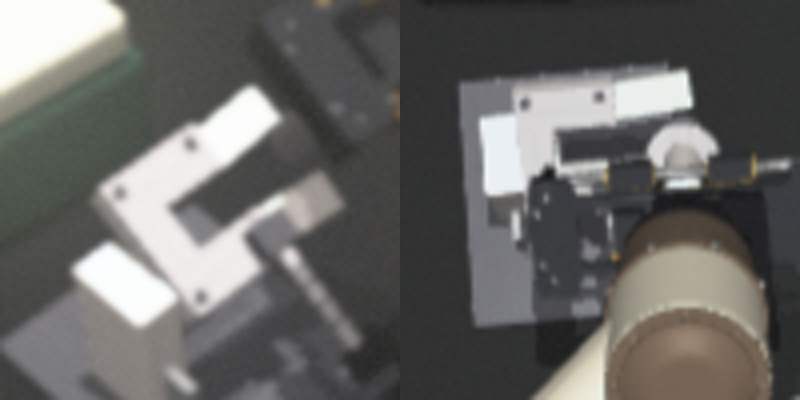

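```bash
python3 - <<'E'
from h import *
import cv2
np.set_printoptions(precision=1,suppress=True)
for n in("top","side"):
    p,d=cams.capture(n);d0=np.load(n+"0.npy")
    q=((cloud(n,d)-P0)@RS*1000).reshape(-1,3)
    f=q[(abs(q[:,2]-84)<16)&(abs(q[:,1]+73)<28)&(abs(q[:,0]-4)<32)]
    print(n,"flange",len(f),f.min(0),f.max(0),np.median(f,0))
    for a,b in((98,106),(106,115)):
        k=q[(q[:,2]>a)&(q[:,2]<b)&(abs(q[:,1]+73)<14)&(abs(q[:,0]-4)<22)]
        if len(k): print("neck",a,len(k),k.min(0),k.max(0))
    q=((cloud(n,d0)-P0)@RS*1000).reshape(-1,3)
    for y in range(-80,20,10):   # slot edges at ledge/plate
        zz=0 if y<-32 else 14
        w=q[(abs(q[:,1]-y)<5)&(abs(q[:,2]-zz)<5)&(abs(q[:,0])<45)]
        if len(w): print(y,w[w[:,0]>0,0].min(),w[w[:,0]<0,0].max(),end=' | ')
    print()
st()
E
```

```text
top flange 123 [  4.8 -99.   76.1] [ 34.8 -51.6  99.5] [ 19.2 -74.8  83.7]
neck 98 5 [ 10.7 -84.9  99.5] [ 20.3 -62.7 105.5]
neck 106 9 [ 13.7 -84.7 106.4] [ 20.  -65.8 114.1]
-80 23.80171172433101 -17.747817296056365 | -70 21.514967511552225 -16.05428478546412 | -60 22.334326696797905 -16.552856721747588 | -50 20.62257636275032 -16.010726026622613 | -40 19.565709290196686 -16.060332209308378 | -30 20.73833386503031 -16.09570359320352 | -20 18.367445314602378 -14.815995937222445 | -10 17.47899641694074 -15.617704148110596 | 0 17.820924994366965 -14.135682362694975 | 10 17.22084954078069 -15.72809164674589 | 
side flange 6 [ -2.1 -51.9  77.2] [ 13.  -48.2  85.2] [  6.3 -50.1  81. ]
-80 21.244938320525144 -19.56026233568505 | -70 19.562646805271633 -20.218405093366087 | -60 19.611668821028122 -18.990986251002013 | -50 17.668592258314785 -18.198923492457503 | -40 17.4382396649128 -17.757452166092992 | -30 16.113190234819662 -17.691637229085796 | -20 16.085911548621525 -17.00271411694957 | -10 15.922159773360486 -17.28657101195096 | 0 15.904048086674047 -17.68395221547951 | 10 15.74824954196052 -17.416215674252076 | 
5.8 tcp [0.6 0.1 0.2] seat [  3.7 -73.7 125. ] toolz [-0. -0. -1.] tooly [ 0.  1. -0.] F seat [-0.1 -0.2 -1.9] 29.99998116865754
```

```bash
sed -i 's/P0=.*/P0=np.array([.6724,.1294,.125]);RS=seatR(.063)/' h.py; python3 - <<'E'
from h import *
st()
for d in((-1,0,0),(0,10,0),(0,0,-10)): mv(d)
E
```

```text
5.8 tcp [0.6162 0.053  0.2351] seat [  2.3 -72.7 125.7] toolz [-0.002 -0.01  -1.   ] tooly [ 0.017  1.    -0.01 ] F seat [-0.1  -0.22 -1.92] 29.99998116865754
[-0.029 -0.002 -0.017]
[-0.021  0.333  0.   ]
[ 0.166  0.01  -0.289]
```

>>> {"method": "play_rows", "body": {
  "commands": "-0.13 -0.01 -0.075 0 0 0.107;0 0 0 0 0 0;0.166 0.01 -0.289 0 0 0;0.083 0.005 -0.145 0 0 0;0.083 0.005 -0.145 0 0 0;0.083 0.005 -0.145 0 0 0;0 0 0 0 0 0;0 0 0 0 0 0"
}}

```text
time_s: 6.6
tcp_pos: [0.6232, 0.0532, 0.2093]
ee_rot: [[-0.867, -0.06, 0.495], [-0.053, 0.998, 0.028], [-0.496, -0.002, -0.868]]
wrist_force: [-0.1, 0.2, -1.4]
gripper_width: 0.288
gripper_force: 30.0
```

```bash
python3 - <<'E'
from h import *
st()
np.set_printoptions(precision=1,suppress=True)
p,d=cams.capture("top")
q=((cloud("top",d)-P0)@RS*1000).reshape(-1,3)
f=q[(abs(q[:,2]-58)<14)&(abs(q[:,1]+73)<28)&(abs(q[:,0])<36)]
print("flange",len(f),np.sort(f[:,0])[-6:],f.min(0),f.max(0))
f=q[(abs(q[:,1]+73)<10)&(abs(q[:,2])<6)&(q[:,0]>0)&(q[:,0]<45)];print(np.sort(f[:,0])[:5],np.sort(f[:,0])[-5:])
st()
E
```

```text
6.6 tcp [0.6232 0.0532 0.2093] seat [ -4.5 -73.  100. ] toolz [-0.004 -0.003 -1.   ] tooly [ 0.001  1.    -0.003] F seat [-0.76  0.16 -1.14] 29.999971026554704
flange 116 [23.6 24.3 24.5 25.9 26.2 26.4] [ -5.3 -98.7  47.5] [ 26.4 -50.3  71.2]
[ 8.6 11.5 11.7 20.3 20.4] [42.8 43.7 43.9 44.1 44.9]
6.65 tcp [0.6 0.1 0.2] seat [ -4.3 -72.9 100.2] toolz [-0. -0. -1.] tooly [ 0.  1. -0.] F seat [-0.9 -0.6 -1.6] 30.00007113441825
```

>>> {"method": "play_rows", "body": {
  "commands": "0.03 0 0.017 0 0 0;0.166 0.01 -0.289 0 0 0;0.166 0.01 -0.289 0 0 0;0.166 0.01 -0.289 0 0 0;0.166 0.01 -0.289 0 0 0;0.05 0.003 -0.087 0 0 0;0 0 0 0 0 0;0 0 0 0 0 0"
}}

```text
time_s: 7.45
tcp_pos: [0.6457, 0.0546, 0.1735]
ee_rot: [[-0.866, -0.06, 0.497], [-0.053, 0.998, 0.029], [-0.497, -0.001, -0.868]]
wrist_force: [-0.1, -0.2, -1.5]
gripper_width: 0.29
gripper_force: 30.0
```

```bash
python3 - <<'E'
from h import *
st()
E
```

```text
7.45 tcp [0.6457 0.0546 0.1735] seat [ -2.9 -73.   57.7] toolz [-0.003 -0.003 -1.   ] tooly [ 0.002  1.    -0.003] F seat [-0.81 -0.21 -1.21] 29.99998401850462
```

>>> {"method": "play_rows", "body": {
  "commands": "0.017 0.001 -0.029 0 0 0;0.017 0.001 -0.029 0 0 0;0.017 0.001 -0.029 0 0 0;0 0 0 0 0 0;0 0 0 0 0 0"
}}

```text
time_s: 7.95
tcp_pos: [0.647, 0.0546, 0.1702]
ee_rot: [[-0.866, -0.06, 0.496], [-0.053, 0.998, 0.028], [-0.497, -0.002, -0.868]]
wrist_force: [-0.3, 0.5, -0.6]
gripper_width: 0.29
gripper_force: 30.0
```

```bash
python3 - <<'E'
from h import *
st()
E
```

```text
7.95 tcp [0.647  0.0546 0.1702] seat [ -3.4 -73.1  54.2] toolz [-0.004 -0.003 -1.   ] tooly [ 0.001  1.    -0.003] F seat [-0.56  0.49 -0.37] 30.000036391429603
```

>>> {"method": "play_rows", "body": {
  "commands": "0.017 0.001 -0.029 0 0 0;0.017 0.001 -0.029 0 0 0;0.017 0.001 -0.029 0 0 0;0 0 0 0 0 0"
}}

```text
time_s: 8.35
tcp_pos: [0.6485, 0.0546, 0.1673]
ee_rot: [[-0.867, -0.06, 0.495], [-0.053, 0.998, 0.028], [-0.496, -0.002, -0.868]]
wrist_force: [-0.4, 0.1, -1.3]
gripper_width: 0.29
gripper_force: 30.0
```

>>> {"method": "play_rows", "body": {
  "commands": "0.017 0.001 -0.029 0 0 0;0.017 0.001 -0.029 0 0 0;0 0 0 0 0 0"
}}

```text
time_s: 8.65
tcp_pos: [0.6495, 0.0547, 0.1656]
ee_rot: [[-0.867, -0.06, 0.495], [-0.053, 0.998, 0.028], [-0.496, -0.002, -0.868]]
wrist_force: [-0.2, -0.4, -2.0]
gripper_width: 0.286
gripper_force: 30.0
```

>>> {"method": "play_rows", "body": {
  "commands": "0.017 0.001 -0.029 0 0 0;0 0 0 0 0 0"
}}

```text
time_s: 8.85
tcp_pos: [0.6501, 0.0547, 0.1649]
ee_rot: [[-0.866, -0.06, 0.496], [-0.053, 0.998, 0.028], [-0.496, -0.002, -0.868]]
wrist_force: [-0.4, -0.7, -1.6]
gripper_width: 0.291
gripper_force: 30.0
```

>>> {"method": "play_rows", "body": {
  "commands": "0.017 0.001 -0.029 0 0 0;0 0 0 0 0 0"
}}

```text
time_s: 9.05
tcp_pos: [0.6504, 0.0547, 0.1645]
ee_rot: [[-0.866, -0.06, 0.496], [-0.053, 0.998, 0.028], [-0.497, -0.002, -0.868]]
wrist_force: [-3.6, 0.4, 1.1]
gripper_width: 0.289
gripper_force: 30.0
```

>>> {"method": "play_rows", "body": {
  "commands": "0.017 0.001 -0.029 0 0 0;0 0 0 0 0 0"
}}

```text
time_s: 9.25
tcp_pos: [0.6505, 0.0547, 0.1644]
ee_rot: [[-0.866, -0.06, 0.496], [-0.053, 0.998, 0.028], [-0.497, -0.002, -0.868]]
wrist_force: [-8.7, -0.5, 6.5]
gripper_width: 0.288
gripper_force: 30.0
```

>>> {"method": "play_rows", "body": {
  "commands": "-0.03 -0.002 0.052 0 0 0;0 0 0 0 0 0"
}}

```text
time_s: 9.45
tcp_pos: [0.6505, 0.055, 0.1654]
ee_rot: [[-0.866, -0.06, 0.496], [-0.053, 0.998, 0.029], [-0.497, -0.001, -0.868]]
wrist_force: [1.1, 0.0, -0.7]
gripper_width: 0.287
gripper_force: 30.0
```

```bash
python3 - <<'E'
from h import *
import cv2
st()
np.set_printoptions(precision=1,suppress=True)
p,d=cams.capture("top")
q=((cloud("top",d)-P0)@RS*1000).reshape(-1,3)
f=q[(abs(q[:,2]-6)<5)&(abs(q[:,1]+73)<10)&(abs(q[:,0])<36)]
print("flange",len(f),np.sort(f[:,0]),np.median(f[:,2]))
a=cv2.resize(p[150:215,270:335],(500,500),interpolation=cv2.INTER_CUBIC);cv2.imwrite("pics/p2.png",a)
st()
E
```

```text
9.45 tcp [0.6505 0.055  0.1654] seat [ -2.8 -72.8  48.2] toolz [-0.004 -0.002 -1.   ] tooly [ 0.002  1.    -0.002] F seat [ 0.61 -0.05 -1.11] 30.000046561472118
flange 52 [ 6.3  9.5  9.9 10.7 11.1 11.3 12.3 12.3 12.5 12.7 12.8 13.1 14.7 15.2
 15.4 15.5 15.5 16.8 17.1 17.4 18.1 18.9 19.4 19.5 19.7 19.9 20.1 20.9
 21.3 21.7 21.8 22.3 22.5 23.  24.2 24.5 24.9 25.4 25.6 26.9 27.8 28.1
 28.2 28.6 28.7 29.7 29.8 30.3 30.9 33.5 33.5 33.6] 6.030995363776536
9.5 tcp [0.7 0.1 0.2] seat [ -2.9 -72.8  48. ] toolz [-0. -0. -1.] tooly [ 0.  1. -0.] F seat [ 0.4  0.2 -1.1] 30.000151377171278
```

View pics/p2.png

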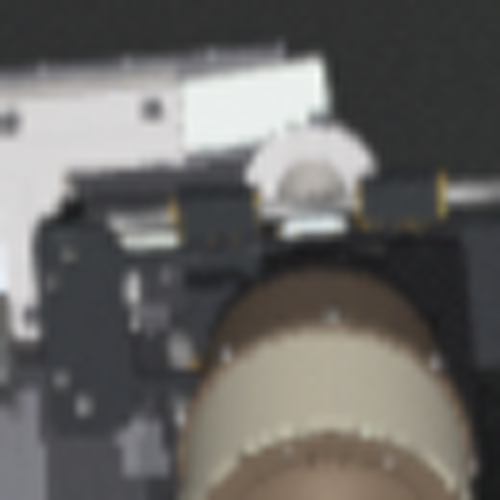

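>>> {"method": "play_rows", "body": {
  "commands": "0.008 0 -0.014 0 0 0;-0.01 0.167 0 0 0 0;-0.01 0.167 0 0 0 0;0 0 0 0 0 0"
}}

```text
time_s: 9.9
tcp_pos: [0.6499, 0.0652, 0.1646]
ee_rot: [[-0.866, -0.061, 0.496], [-0.054, 0.998, 0.029], [-0.496, -0.002, -0.868]]
wrist_force: [-1.8, -1.0, 0.3]
gripper_width: 0.288
gripper_force: 30.0
```

```bash
python3 - <<'E'
from h import *
st()
E
```

```text
9.9 tcp [0.6499 0.0652 0.1646] seat [ -3.1 -62.6  47.6] toolz [-0.004 -0.002 -1.   ] tooly [ 0.001  1.    -0.002] F seat [-1.48 -0.87  1.19] 30.000204099342227
```

>>> {"method": "play_rows", "body": {
  "commands": "-0.01 0.167 0 0 0 0;-0.01 0.167 0 0 0 0;0 0 0 0 0 0"
}}

```text
time_s: 10.2
tcp_pos: [0.6493, 0.0755, 0.1646]
ee_rot: [[-0.866, -0.062, 0.496], [-0.054, 0.998, 0.029], [-0.497, -0.002, -0.868]]
wrist_force: [-1.6, -0.6, 1.2]
gripper_width: 0.291
gripper_force: 30.0
```

```bash
python3 - <<'E'
from h import *
st(); print(r.sense()["moment"])
E
```

```text
10.2 tcp [0.6493 0.0755 0.1646] seat [ -3.1 -52.3  47.6] toolz [-0.004 -0.002 -1.   ] tooly [ 0.     1.    -0.002] F seat [-0.83 -0.46  1.83] 30.000209393911064
[-0.16462716  1.38232584 -0.03620446]
```

>>> {"method": "play_rows", "body": {
  "commands": "-0.01 0.167 0 0 0 0;-0.01 0.167 0 0 0 0;0 0 0 0 0 0"
}}

```text
time_s: 10.5
tcp_pos: [0.6487, 0.0856, 0.1647]
ee_rot: [[-0.866, -0.062, 0.496], [-0.054, 0.998, 0.029], [-0.497, -0.002, -0.868]]
wrist_force: [-2.8, -0.5, 2.0]
gripper_width: 0.291
gripper_force: 30.0
```

```bash
python3 - <<'E'
from h import *
st()
E
```

```text
10.5 tcp [0.6487 0.0856 0.1647] seat [ -3.  -42.3  47.6] toolz [-0.004 -0.002 -1.   ] tooly [ 0.     1.    -0.002] F seat [-1.4  -0.35  3.16] 30.00034944154322
```

>>> {"method": "play_rows", "body": {
  "commands": "-0.015 0.167 0.008 0 0 0;-0.01 0.167 0 0 0 0;0 0 0 0 0 0"
}}

```text
time_s: 10.8
tcp_pos: [0.648, 0.0961, 0.1647]
ee_rot: [[-0.866, -0.062, 0.496], [-0.055, 0.998, 0.03], [-0.496, -0.001, -0.868]]
wrist_force: [-1.0, 1.4, -0.4]
gripper_width: 0.288
gripper_force: 30.0
```

```bash
python3 - <<'E'
from h import *
st()
E
```

```text
10.8 tcp [0.648  0.0961 0.1647] seat [ -3.  -31.7  47.6] toolz [-0.004 -0.001 -1.   ] tooly [-0.     1.    -0.001] F seat [-1.03  1.45  0.13] 30.000555384904146
```

>>> {"method": "play_rows", "body": {
  "commands": "-0.01 0.167 0 0 0 0;-0.01 0.167 0 0 0 0;0 0 0 0 0 0"
}}

```text
time_s: 11.1
tcp_pos: [0.6475, 0.1058, 0.1648]
ee_rot: [[-0.866, -0.062, 0.496], [-0.054, 0.998, 0.03], [-0.496, -0.001, -0.868]]
wrist_force: [1.3, 0.3, -1.5]
gripper_width: 0.288
gripper_force: 30.0
```

```bash
python3 - <<'E'
from h import *
st()
E
```

```text
11.1 tcp [0.6475 0.1058 0.1648] seat [ -2.9 -21.9  47.6] toolz [-0.004 -0.002 -1.   ] tooly [ 0.     1.    -0.002] F seat [ 0.36  0.18 -1.92] 29.999992637895048
```

>>> {"method": "play_rows", "body": {
  "commands": "-0.01 0.167 0 0 0 0;-0.01 0.167 0 0 0 0;-0.01 0.133 0 0 0 0;0 0 0 0 0 0"
}}

```text
time_s: 11.5
tcp_pos: [0.6465, 0.1197, 0.1648]
ee_rot: [[-0.866, -0.062, 0.496], [-0.054, 0.998, 0.029], [-0.496, -0.001, -0.868]]
wrist_force: [0.3, 0.1, -0.5]
gripper_width: 0.29
gripper_force: 30.0
```

```bash
python3 - <<'E'
from h import *
st()
E
```

```text
11.5 tcp [0.6465 0.1197 0.1648] seat [-3.  -8.  47.7] toolz [-0.004 -0.002 -1.   ] tooly [ 0.001  1.    -0.002] F seat [ 0.06  0.06 -0.58] 29.999960269778967
```

>>> {"method": "play_rows", "body": {
  "commands": "-0.004 0.067 0 0 0 0;-0.002 0.033 0 0 0 0;0 0 0 0 0 0"
}}

```text
time_s: 11.8
tcp_pos: [0.6463, 0.122, 0.1649]
ee_rot: [[-0.866, -0.06, 0.496], [-0.053, 0.998, 0.029], [-0.496, -0.002, -0.868]]
wrist_force: [0.7, 0.1, -0.8]
gripper_width: 0.287
gripper_force: 30.0
```

```bash
python3 - <<'E'
from h import *
st()
E
```

```text
11.8 tcp [0.6463 0.122  0.1649] seat [-3.  -5.7 47.8] toolz [-0.004 -0.003 -1.   ] tooly [ 0.001  1.    -0.003] F seat [ 0.19  0.03 -1.04] 30.000154366716743
```

>>> {"method": "play_rows", "body": {
  "commands": "-0.002 0.04 0 0 0 0;-0.002 0.04 0 0 0 0;0 0 0 0 0 0"
}}

```text
time_s: 12.1
tcp_pos: [0.6462, 0.1244, 0.1648]
ee_rot: [[-0.866, -0.06, 0.496], [-0.053, 0.998, 0.029], [-0.496, -0.002, -0.868]]
wrist_force: [0.4, -0.4, 0.1]
gripper_width: 0.286
gripper_force: 30.0
```

>>> {"method": "play_rows", "body": {
  "commands": "-0.002 0.04 0 0 0 0;0 0 0 0 0 0"
}}

```text
time_s: 12.3
tcp_pos: [0.6461, 0.1257, 0.1648]
ee_rot: [[-0.867, -0.061, 0.495], [-0.053, 0.998, 0.029], [-0.496, -0.002, -0.868]]
wrist_force: [0.6, -0.2, -1.0]
gripper_width: 0.292
gripper_force: 30.0
```

>>> {"method": "play_rows", "body": {
  "commands": "-0.002 0.04 0 0 0 0;0 0 0 0 0 0"
}}

```text
time_s: 12.5
tcp_pos: [0.646, 0.1269, 0.1648]
ee_rot: [[-0.867, -0.061, 0.495], [-0.053, 0.998, 0.029], [-0.496, -0.002, -0.868]]
wrist_force: [1.2, 1.1, -0.4]
gripper_width: 0.291
gripper_force: 30.0
```

>>> {"method": "play_rows", "body": {
  "commands": "-0.002 0.04 0 0 0 0;0 0 0 0 0 0"
}}

```text
time_s: 12.7
tcp_pos: [0.646, 0.1281, 0.1648]
ee_rot: [[-0.866, -0.061, 0.496], [-0.053, 0.998, 0.029], [-0.496, -0.002, -0.868]]
wrist_force: [1.1, 0.3, -1.8]
gripper_width: 0.288
gripper_force: 30.0
```

>>> {"method": "play_rows", "body": {
  "commands": "-0.002 0.033 0 0 0 0;0 0 0 0 0 0"
}}

```text
time_s: 12.9
tcp_pos: [0.6459, 0.129, 0.1648]
ee_rot: [[-0.867, -0.06, 0.495], [-0.053, 0.998, 0.029], [-0.496, -0.002, -0.868]]
wrist_force: [1.7, -0.3, -1.3]
gripper_width: 0.289
gripper_force: 30.0
```

>>> {"method": "play_rows", "body": {
  "commands": "-0.002 0.033 0 0 0 0;0 0 0 0 0 0"
}}

```text
time_s: 13.1
tcp_pos: [0.6458, 0.13, 0.1648]
ee_rot: [[-0.867, -0.061, 0.495], [-0.053, 0.998, 0.029], [-0.496, -0.002, -0.868]]
wrist_force: [-0.1, 0.2, -0.9]
gripper_width: 0.29
gripper_force: 30.0
```

```bash
python3 - <<'E'
from h import *
st()
E
```

```text
13.1 tcp [0.6458 0.13   0.1648] seat [-3.   2.3 47.7] toolz [-0.004 -0.003 -1.   ] tooly [ 0.001  1.    -0.003] F seat [-0.54  0.19 -0.77] 30.000235573388636
```

>>> {"method": "play_rows", "body": {
  "commands": "-0.002 0.033 0 0 0 0;0 0 0 0 0 0"
}}

```text
time_s: 13.3
tcp_pos: [0.6458, 0.131, 0.1648]
ee_rot: [[-0.866, -0.061, 0.496], [-0.053, 0.998, 0.029], [-0.496, -0.002, -0.868]]
wrist_force: [0.8, 0.6, -0.2]
gripper_width: 0.289
gripper_force: 30.0
```

>>> {"method": "play_rows", "body": {
  "commands": "-0.002 0.033 0 0 0 0;0 0 0 0 0 0"
}}

```text
time_s: 13.5
tcp_pos: [0.6457, 0.1319, 0.1648]
ee_rot: [[-0.867, -0.06, 0.495], [-0.053, 0.998, 0.028], [-0.496, -0.002, -0.868]]
wrist_force: [-0.2, -0.6, -0.8]
gripper_width: 0.291
gripper_force: 30.0
```

```bash
python3 - <<'E'
from h import *
import cv2
st()
np.set_printoptions(precision=1,suppress=True)
p,d=cams.capture("side");cv2.imwrite("pics/p3.png",cv2.resize(p[140:260,230:380],(750,600),interpolation=cv2.INTER_CUBIC))
q=((cloud("side",d)-P0)@RS*1000).reshape(-1,3)
for a,b in((22,30),(30,36)):
    k=q[(q[:,2]>a)&(q[:,2]<b)&(abs(q[:,1])<22)&(abs(q[:,0])<22)]
    if len(k): print("neck",a,len(k),k.min(0),k.max(0))
E
```

```text
13.5 tcp [0.6457 0.1319 0.1648] seat [-3.   4.2 47.7] toolz [-0.004 -0.003 -1.   ] tooly [ 0.001  1.    -0.003] F seat [-0.59 -0.58 -0.55] 30.001076166518033
```

View pics/p3.png

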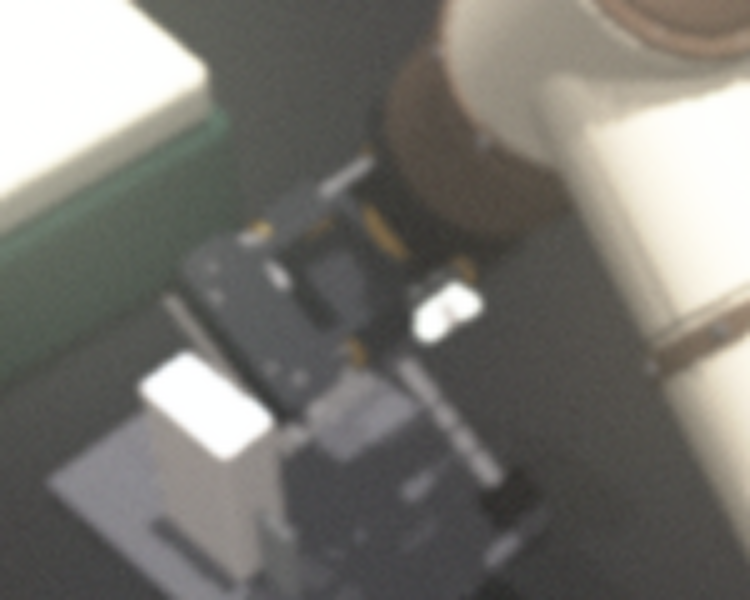

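>>> {"method": "play_rows", "body": {
  "commands": "-0.002 0.033 0 0 0 0;0 0 0 0 0 0"
}}

```text
time_s: 13.75
tcp_pos: [0.6456, 0.1322, 0.1648]
ee_rot: [[-0.867, -0.059, 0.495], [-0.053, 0.998, 0.027], [-0.496, -0.003, -0.868]]
wrist_force: [0.5, -2.2, -0.3]
gripper_width: 0.294
gripper_force: 30.0
```

>>> {"method": "play_rows", "body": {
  "commands": "-0.002 0.033 0 0 0 0;0 0 0 0 0 0"
}}

```text
time_s: 13.95
tcp_pos: [0.6455, 0.1325, 0.1648]
ee_rot: [[-0.867, -0.058, 0.495], [-0.052, 0.998, 0.026], [-0.496, -0.004, -0.868]]
wrist_force: [0.4, -4.7, 1.1]
gripper_width: 0.287
gripper_force: 30.0
```

```bash
python3 - <<'E'
from h import *
st()
p,d=cams.capture("top")
np.set_printoptions(precision=1,suppress=True)
q=((cloud("top",d)-P0)@RS*1000).reshape(-1,3)
for a,b in((18,36),(65,85)):
    k=q[(q[:,2]>a)&(q[:,2]<b)&(abs(q[:,1]-3)<14)&(q[:,0]>0)&(q[:,0]<22)]
    if len(k): print("neck",a,len(k),k.min(0),k.max(0),k.mean(0))
E
```

```text
13.95 tcp [0.6455 0.1325 0.1648] seat [-3.2  4.8 47.8] toolz [-0.005 -0.006 -1.   ] tooly [ 0.003  1.    -0.006] F seat [ 0.63 -4.71  0.97] 30.038748914957978
neck 18 13 [ 6.7 -4.8 18.4] [21.3 13.2 33.1] [11.5  5.2 25.9]
neck 65 14 [ 3.3 -5.9 72.8] [ 8.8 16.9 84.6] [ 6.2  3.2 79.4]
```

>>> {"method": "play_rows", "body": {
  "commands": "0.002 -0.033 0 0 0 0;0 0 0 0 0 0"
}}

```text
time_s: 14.2
tcp_pos: [0.6456, 0.1323, 0.1648]
ee_rot: [[-0.867, -0.059, 0.495], [-0.053, 0.998, 0.028], [-0.496, -0.002, -0.868]]
wrist_force: [-0.1, -4.4, 1.5]
gripper_width: 0.291
gripper_force: 30.0
```

>>> {"method": "play_rows", "body": {
  "commands": "0 0 0 0 0 0;0 0 0 0 0 0;0 0 0 0 0 0;0 0 0 0 0 0",
  "grip": 55
}}

```text
time_s: 14.6
tcp_pos: [0.6459, 0.1339, 0.165]
ee_rot: [[-0.866, -0.062, 0.496], [-0.054, 0.998, 0.03], [-0.497, -0.001, -0.868]]
wrist_force: [0.7, 0.2, 0.7]
gripper_width: 0.564
gripper_force: 0.0
```

```bash
python3 - <<'E'
from h import *
st(); mv((0,0,90)); mv((-170,-17,0))
E
```

```text
14.6 tcp [0.6459 0.1339 0.165 ] seat [-2.7  6.2 47.8] toolz [-0.004 -0.001 -1.   ] tooly [ 0.     1.    -0.001] F seat [0.99 0.15 0.25] 0.0
[-1.497 -0.094  2.598]
[-4.862 -0.875 -2.833]
```

>>> {"method": "play_rows", "body": {
  "commands": "-0.17 -0.01 0.29 0 0 0;-0.33 -0.02 0.57 0 0 0;-0.33 -0.02 0.57 0 0 0;-0.33 -0.02 0.57 0 0 0;-0.33 -0.02 0.57 0 0 0;-0.7 0 0 0 0 0;-1 0 0 0 0 0;-1 0 0 0 0 0;-1 0 0 0 0 0;0 0 0 0 0 0",
  "grip": 0
}}

```text
time_s: 15.6
tcp_pos: [0.4872, 0.1296, 0.2418]
ee_rot: [[-0.866, -0.063, 0.496], [-0.055, 0.998, 0.03], [-0.496, -0.001, -0.868]]
wrist_force: [0.1, 0.0, 0.0]
gripper_width: 0.005
gripper_force: 0.0
```

```bash
python3 - <<'E'
from h import *
import cv2
st()
np.set_printoptions(precision=1,suppress=True)
P=[]
for n in("top","side"):
    p,d=cams.capture(n);P.append(p)
    q=((cloud(n,d)-P0)@RS*1000).reshape(-1,3)
    k=q[(q[:,2]>70)&(q[:,2]<95)&(abs(q[:,1]-4)<20)&(abs(q[:,0])<22)];print(n,"top of neck",len(k),k.min(0),k.max(0),k.mean(0))
    k=q[(abs(q[:,0]+126)<25)&(abs(q[:,1]+21)<25)&(abs(q[:,2]-24)<25)];
    if len(k):print(n,"knob",len(k),k.min(0),k.max(0),k.mean(0))
w=cv2.resize(P[0][145:225,250:330],(400,400),interpolation=cv2.INTER_CUBIC)
v=cv2.resize(P[1][165:265,245:345],(400,400),interpolation=cv2.INTER_CUBIC)
cv2.imwrite("pics/p4.png",np.hstack([w,v]))
E
```

```text
15.6 tcp [0.4872 0.1296 0.2418] seat [-101.6   11.9  193.5] toolz [-0.004 -0.001 -1.   ] tooly [-0.     1.    -0.001] F seat [ 0.08  0.02 -0.01] 0.0
top top of neck 73 [-12.8  -8.6  71.4] [12.4 14.6 86.6] [ 0.1  2.7 80.2]
top knob 89 [-135.6  -31.9   12.6] [-101.8   -4.8   42.4] [-120.3  -18.4   31.5]
side top of neck 118 [-15.4  -8.8  70.6] [10.2 16.3 86. ] [-3.   4.7 81.5]
side knob 58 [-136.8  -17.    15.9] [-101.2   -5.1   38.1] [-123.2   -9.4   30. ]
```

View pics/p4.png

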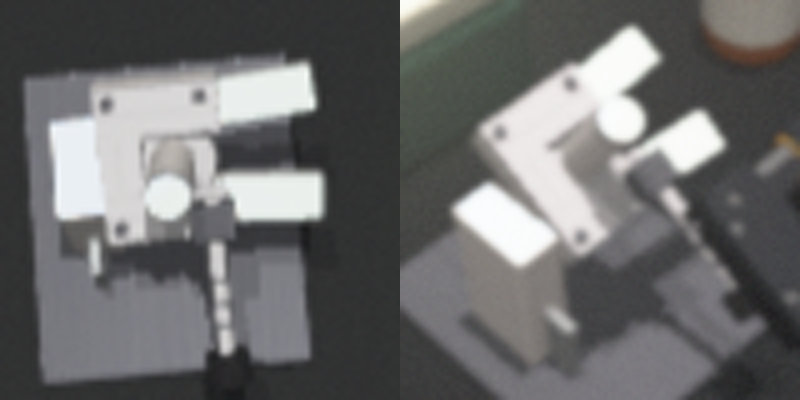

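```bash
python3 - <<'E'
from h import *
mv((-61.4,-30.3,0)); mv((0,0,-20)); mv((10,0,0));mv((1,0,0))
c=cloud("top",np.load("top0.npy")).reshape(-1,3)
for g in((.44,-.055),(.44,.29)):
    w=c[(np.linalg.norm(c[:,:2]-g,axis=1)<.08)&(c[:,2]>.03)];print(w.min(0),w.max(0))
E
```

```text
[-1.705 -1.12  -1.023]
[ 0.333  0.021 -0.577]
[0.288 0.018 0.167]
[0.029 0.002 0.017]
[ 0.41882312 -0.0700768   0.03014   ] [ 0.48636115 -0.00217927  0.09518599]
[0.42969122 0.29486331 0.03000575] [0.50018926 0.36030316 0.10081906]
```

>>> {"method": "play_rows", "body": {
  "commands": "-0.57 -0.373 -0.341 0 0 0;-0.57 -0.373 -0.341 0 0 0;-0.57 -0.373 -0.341 0 0 0;0 0 0 0 0 0;0.33 0.02 -0.577 0 0 0;0.333 0.021 -0.577 0 0 0;0.333 0.021 -0.577 0 0 0;0.333 0.021 -0.577 0 0 0;0.333 0.021 -0.577 0 0 0;0.333 0.021 -0.577 0 0 0;0.333 0.021 -0.577 0 0 0;0 0 0 0 0 0;0 0 0 0 0 0"
}}

```text
time_s: 17.0
tcp_pos: [0.4694, 0.0881, 0.144]
ee_rot: [[-0.898, -0.069, 0.434], [-0.069, 0.998, 0.016], [-0.434, -0.016, -0.901]]
wrist_force: [-0.9, -0.6, -0.6]
gripper_width: 0.005
gripper_force: 0.0
```

```bash
python3 - <<'E'
from h import *
st()
E
```

```text
17.0 tcp [0.4694 0.0881 0.144 ] seat [-168.2  -28.4  119.1] toolz [-0.074 -0.012 -0.997] tooly [-0.013  1.    -0.011] F seat [-1.11 -0.51 -0.04] 0.0
```

```bash
python3 - <<'E'
from h import *
s=r.sense();print(np.round(s["joints"],1),np.round(s["joint_velocities"],2))
E
```

```text
[  22.5    1.5  -61.2   71.2   -9.2 -177.4] [-0.09 -0.55 -0.1  -0.1  -0.1  -0.02]
```

>>> {"method": "play_rows", "body": {
  "commands": "0 0 0.3 -0.02 0.375 0;0 0 0.3 -0.02 0.375 0;0 0 0.3 -0.02 0.375 0;0 0 0 -0.02 0.375 0;0 0 0 -0.02 0.375 0;0 0 0 -0.02 0.375 0;0 0 0 -0.02 0.375 0;0 0 0 -0.02 0.375 0;0 0 0 0 0 0"
}}

```text
time_s: 17.9
tcp_pos: [0.4892, 0.0756, 0.1706]
ee_rot: [[-0.991, -0.063, 0.115], [-0.067, 0.997, -0.029], [-0.113, -0.037, -0.993]]
wrist_force: [-0.6, 0.4, 0.5]
gripper_width: 0.006
gripper_force: 0.0
```

```bash
python3 - <<'E'
from h import *
s=r.sense();print(np.round(s["joints"],1),np.round(s["joint_velocities"],2));st()
E
```

```text
[  30.7    9.   -28.7    6.5  -47.6 -121.1] [ 0.51 -1.57 -4.49  1.67  2.75 -2.34]
17.9 tcp [0.4892 0.0756 0.1706] seat [-138.5  -42.1  132.6] toolz [-0.398 -0.036 -0.917] tooly [-0.018  0.999 -0.032] F seat [-0.3  0.4  0.7] 0.0
```

```bash
python3 - <<'E'
from h import *
rim=P0+RS@np.array([-136,-18.4,38])/1000;low=P0+RS@np.array([-136,-18.4,10])/1000
print("rim",rim,"low",low)
t=rim+[-.0095-.018,-.001,-.02]; s=r.sense(); d=(t-s["tcp_pos"]);print(t,d,d/.03)
E
```

```text
rim [0.53705033 0.1024251  0.08990897] low [0.55102255 0.10330651 0.06566025]
[0.50955033 0.1014251  0.06990897] [ 0.0203956   0.02578606 -0.10065363] [ 0.67985344  0.85953528 -3.35512114]
```

>>> {"method": "play_rows", "body": {
  "commands": "0 0.43 0 0.19 0 0;0 0.43 0 0 0 0;0 0 -0.4 0 0 0;0 0 -0.6 0 0 0;0 0 -0.6 0 0 0;0 0 -0.6 0 0 0;0 0 -0.6 0 0 0;0 0 -0.55 0 0 0;0 0 0 0 0 0;0 0 0 0 0 0"
}}

```text
time_s: 18.9
tcp_pos: [0.4872, 0.1007, 0.0696]
ee_rot: [[-0.991, -0.064, 0.113], [-0.065, 0.998, -0.003], [-0.113, -0.01, -0.994]]
wrist_force: [0.3, 0.6, 0.8]
gripper_width: 0.001
gripper_force: 0.0
```

```bash
python3 - <<'E'
from h import *
import cv2
s=r.sense();print(np.round(s["joints"],1),s["ee_rot"]);st()
p,d=cams.capture("side")
cv2.imwrite("pics/p5.png",cv2.resize(p[180:280,270:390],(720,600),interpolation=cv2.INTER_CUBIC))
E
```

```text
[  32.7   17.2  -36.     7.   -31.6 -124.7] [[-0.99144917 -0.06444979  0.11346701]
 [-0.06518583  0.99786926 -0.00278468]
 [-0.11304577 -0.01015731 -0.99353786]]
18.9 tcp [0.4872 0.1007 0.0696] seat [-189.4  -17.    45.3] toolz [-0.399 -0.01  -0.917] tooly [-0.006  1.    -0.008] F seat [0.69 0.54 0.5 ] 0.0
```

View pics/p5.png

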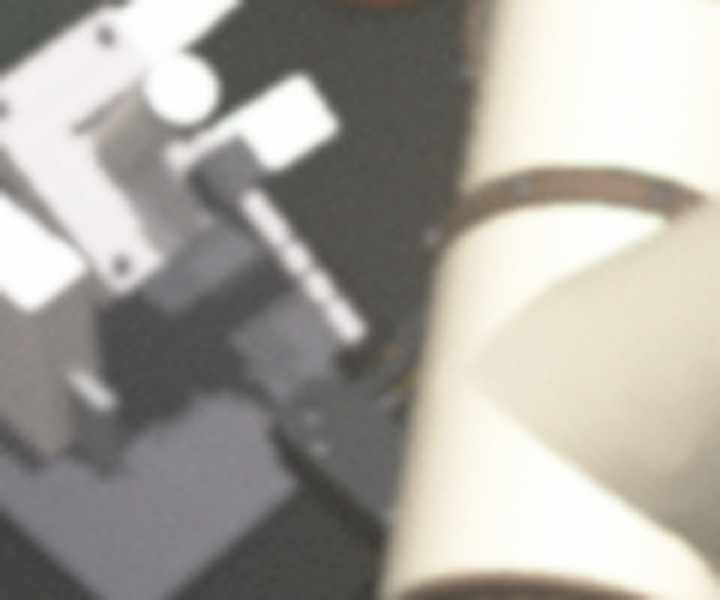

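>>> {"method": "play_rows", "body": {
  "commands": "0.4 0.02 0 0 0 0;0.5 0.03 0 0 0 0;0 0 0 0 0 0;0 0 0 0 0 0"
}}

```text
time_s: 19.35
tcp_pos: [0.5149, 0.1018, 0.0697]
ee_rot: [[-0.992, -0.063, 0.114], [-0.063, 0.998, -0.002], [-0.114, -0.009, -0.993]]
wrist_force: [-0.3, -0.1, -0.2]
gripper_width: 0.003
gripper_force: 0.0
```

>>> {"method": "play_rows", "body": {
  "commands": "0.1 0.006 0 0 0 0;0.1 0.006 0 0 0 0;0 0 0 0 0 0"
}}

```text
time_s: 19.65
tcp_pos: [0.5207, 0.1023, 0.0694]
ee_rot: [[-0.991, -0.063, 0.114], [-0.064, 0.998, -0.002], [-0.113, -0.01, -0.994]]
wrist_force: [0.0, -0.3, 0.6]
gripper_width: 0.004
gripper_force: 0.0
```

>>> {"method": "play_rows", "body": {
  "commands": "0.067 0.004 0 0 0 0;0 0 0 0 0 0"
}}

```text
time_s: 19.85
tcp_pos: [0.5225, 0.1023, 0.0693]
ee_rot: [[-0.992, -0.063, 0.113], [-0.064, 0.998, -0.002], [-0.113, -0.01, -0.994]]
wrist_force: [-0.1, 1.0, 0.3]
gripper_width: 0.007
gripper_force: 0.0
```

>>> {"method": "play_rows", "body": {
  "commands": "0.067 0.004 0 0 0 0;0.067 0.004 0 0 0 0;0 0 0 0 0 0"
}}

```text
time_s: 20.15
tcp_pos: [0.5267, 0.1026, 0.0693]
ee_rot: [[-0.992, -0.063, 0.113], [-0.064, 0.998, -0.002], [-0.113, -0.01, -0.994]]
wrist_force: [0.5, -0.3, -0.4]
gripper_width: 0.002
gripper_force: 0.0
```

>>> {"method": "play_rows", "body": {
  "commands": "0.067 0.004 0 0 0 0;0 0 0 0 0 0"
}}

```text
time_s: 20.35
tcp_pos: [0.5282, 0.1025, 0.0692]
ee_rot: [[-0.992, -0.063, 0.113], [-0.064, 0.998, -0.003], [-0.112, -0.01, -0.994]]
wrist_force: [-0.0, 0.1, -0.6]
gripper_width: 0.004
gripper_force: 0.2
```

>>> {"method": "play_rows", "body": {
  "commands": "0.067 0.004 0 0 0 0;0 0 0 0 0 0"
}}

```text
time_s: 20.55
tcp_pos: [0.529, 0.1022, 0.0686]
ee_rot: [[-0.992, -0.063, 0.11], [-0.063, 0.998, -0.004], [-0.11, -0.011, -0.994]]
wrist_force: [-4.1, -0.4, 1.1]
gripper_width: 0.005
gripper_force: 1.9
```

>>> {"method": "play_rows", "body": {
  "commands": "0.058 0.004 0.033 0 0 0;0.058 0.004 0.033 0 0 0;0.058 0.004 0.033 0 0 0;0 0 0 0 0 0"
}}

```text
time_s: 20.95
tcp_pos: [0.5315, 0.102, 0.0702]
ee_rot: [[-0.993, -0.062, 0.105], [-0.063, 0.998, -0.005], [-0.104, -0.012, -0.995]]
wrist_force: [-9.7, 3.2, 0.2]
gripper_width: -0.0
gripper_force: 4.4
```

>>> {"method": "play_rows", "body": {
  "commands": "0.058 0.004 0.033 0 0 0;0.058 0.004 0.033 0 0 0;0.058 0.004 0.033 0 0 0;0 0 0 0 0 0"
}}

```text
time_s: 21.35
tcp_pos: [0.5401, 0.1031, 0.0749]
ee_rot: [[-0.992, -0.063, 0.112], [-0.064, 0.998, -0.003], [-0.111, -0.01, -0.994]]
wrist_force: [-3.6, -1.4, 1.0]
gripper_width: 0.005
gripper_force: 1.5
```

>>> {"method": "play_rows", "body": {
  "commands": "0.058 0.004 0.033 0 0 0;0.058 0.004 0.033 0 0 0;0 0 0 0 0 0"
}}

```text
time_s: 21.65
tcp_pos: [0.5462, 0.1045, 0.0781]
ee_rot: [[-0.991, -0.064, 0.117], [-0.064, 0.998, -0.001], [-0.117, -0.008, -0.993]]
wrist_force: [0.1, -0.5, 0.6]
gripper_width: 0.009
gripper_force: 0.0
```

>>> {"method": "play_rows", "body": {
  "commands": "0.058 0.004 0.033 0 0 0;0 0 0 0 0 0;0 0 0 0 0 0"
}}

```text
time_s: 21.95
tcp_pos: [0.5464, 0.104, 0.0783]
ee_rot: [[-0.991, -0.063, 0.114], [-0.064, 0.998, -0.002], [-0.113, -0.009, -0.993]]
wrist_force: [-0.3, 0.6, -0.0]
gripper_width: 0.004
gripper_force: 0.0
```

```bash
cat > k.py <<'E'
from h import *
import cv2
st()
np.set_printoptions(precision=1,suppress=True)
for n in("top","side"):
    p,d=cams.capture(n);q=((cloud(n,d)-P0)@RS*1000)
    m=(q[...,0]>-150)&(q[...,0]<-60)&(abs(q[...,1]+18)<17)&(abs(q[...,2]-24)<17)&(p.max(-1)<70)
    k=q[m]
    if len(k): print(n,"knob",len(k),k.min(0),k.max(0),k.mean(0))
    m=(q[...,0]>-15)&(q[...,0]<20)&(abs(q[...,1]+18)<8)&(abs(q[...,2]-24)<9);k=q[m]
    if len(k): print(n,"rod tip",len(k),k.min(0),k.max(0))
    k=q[(q[...,2]>70)&(q[...,2]<95)&(abs(q[...,1]-4)<20)&(abs(q[...,0])<22)]
    if len(k): print(n,"neck",k.mean(0))
    cv2.imwrite(f"pics/k_{n}.png",p)
E
python3 k.py
```

```text
21.95 tcp [0.5464 0.104  0.0783] seat [-133.7  -17.5   23.3] toolz [-0.398 -0.009 -0.917] tooly [-0.005  1.    -0.008] F seat [-0.24  0.66  0.12] 0.0
top rod tip 26 [-14.  -22.7  19.2] [ 19.2 -11.2  32.6]
top neck [ 0.6  2.8 80.7]
side rod tip 9 [-14.8 -23.8  15.2] [ 18.4 -10.1  30.3]
side neck [-3.   5.  81.1]
```

>>> {"method": "play_rows", "body": {
  "commands": "-0.5 -0.03 0 0 0 0;-1 -0.06 0 0 0 0;-0.7 -0.04 0.5 0 0 0;0 0 1 0 0 0;0 0 1 0 0 0;-0.5 -0.5 1 0 0 0;-0.5 -1 1 0 0 0;0 -1 0.5 0 0 0;0 -1 0 0 0 0;0 -1 0 0 0 0;0 -1 0 0 0 0;0 0 0 0 0 0"
}}

```text
time_s: 23.25
tcp_pos: [0.4496, -0.0673, 0.2282]
ee_rot: [[-0.992, -0.059, 0.113], [-0.06, 0.998, -0.003], [-0.113, -0.01, -0.994]]
wrist_force: [-0.0, 0.8, 0.9]
gripper_width: 0.005
gripper_force: 0.0
```

```bash
python3 k.py; python3 - <<'E'
import cv2,numpy as np
a=cv2.imread("pics/k_top.png");b=cv2.imread("pics/k_side.png")
w=cv2.resize(a[145:225,250:330],(400,400),interpolation=cv2.INTER_CUBIC)
v=cv2.resize(b[165:265,245:345],(400,400),interpolation=cv2.INTER_CUBIC)
cv2.imwrite("pics/p6.png",np.hstack([w,v]))
E
```

```text
23.25 tcp [ 0.4496 -0.0673  0.2282] seat [-151.7 -182.3  206.8] toolz [-0.399 -0.01  -0.917] tooly [-0.002  1.    -0.01 ] F seat [0.46 0.83 0.77] 0.0
top knob 65 [-106.7  -31.8   18.6] [-85.8  -5.   40.7] [-95.2 -18.1  33. ]
top rod tip 31 [-15.  -25.7  15. ] [ 19.8 -11.   32.8]
top neck [ 0.7  2.6 80.5]
side knob 80 [-108.2  -30.5   19.2] [-89.6  -4.5  40.8] [-98.8 -14.7  35.1]
side rod tip 12 [-14.9 -24.3  15.1] [ 19.2 -10.4  31.7]
side neck [-2.8  4.9 81.1]
```

View pics/p6.png

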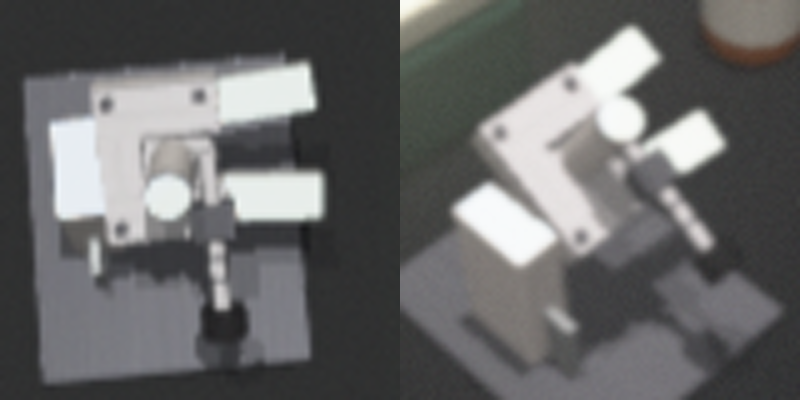

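The picture shows the knob at seat x of about -97 mm, which is the middle click. The rod crosses the slot mouth (about px 215,190 in the left half), and the cartridge is still home.

```bash
python3 -c "
from station import r
print(r.finish_job())"
```

```text
the job is handed in; nothing more can be done
None
```

The cartridge is fully home behind the plate (it stopped at about 5 N), the bolt is at its middle click, the arm is clear, and I handed the job in at about 23 s; no verdict came back.

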